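# Show the long gel comb to the inspection camera

## Task

Lift the lid of the grey case right back until it rests on its stop, then take out the longer of the two white gel combs and show it to the inspection camera: hold it still in the air, teeth down and its bar level, broad face square to the lens, with its middle straight in front of the lens, at lens height and 12 cm from the glass (right above the round disc on the stand's base plate). Finish while still holding it there with the lid still back; nothing else may carry the comb. Leave the shorter comb in its slot, keep off the camera stand, and do not disturb the bottle, the beaker or the tip box.

Things in the scene. Friction and masses are not known exactly. Their poses are not given: they have to be found in the camera images.
- case: Fixed grey case, 160 x 160 x 75 mm (z up), walls 5 mm; origin at the centre of its underside. The lid's hinge runs along y on the +x upper rim. A black rack fills its floor, top face 37 mm above the underside, with two slots 7 mm wide and 105 mm long (along y) at x = -35 and +12 mm: one comb stands in each, either way about.
- lid (a joint): Lid angle: 0 closed, grows as it opens, stop at 1.75 rad (leaning back just past upright). A plain hinge with little friction: released below about 1.5 rad it falls shut, beyond 1.6 rad it falls back on its stop. Lid plate 160 x 160 x 6 mm, 0.2 kg.
- lid_handle (a point): Middle of the lid's round black grip bar: 11 mm thick, 90 mm long, along the case's y, its axis 35 mm above the lid's top on two posts 68 mm apart, 150 mm from the hinge, 10 mm from the lid's front edge. Closed it is at case x = -70 mm, z = 116.5 mm. The bar turns within a pinch made across it.
- lid_hinge (a point): Point on the hinge axis, middle of the lid's width: case x = +80 mm, y = 0, 75.5 mm above the case's underside. The axis is the case's y.
- long_comb: The longer white comb, loose, 54 mm high: top bar 120 (y) x 14 (x) x 26 mm, below it 8 flat teeth 4 mm thick, 28 mm long. About 70 g. Origin amid the tooth tips, z up to the bar (top at z = 54 mm); x is normal to the broad face. In its slot the bar rests on the rack, top 63 mm above the case's underside; lift it straight up. Beside the bar 33 mm are free on each side down to the rack.
- long_comb_mid (a point): Middle of the long comb, 27 mm above the tooth tips (27 mm below the bar's top).
- short_comb: The shorter white comb, the same but 76 mm long with 5 teeth, 45 g; it stands in the other slot and stays there.
- stand: Fixed camera stand. White base plate 280 (x) x 120 (y) x 10 mm, x = -40 to +240 mm; dark disc of 40 mm diameter on it at the origin, which is at bench level right below the focus; aluminium column 30 x 30 mm at x = 210 mm, 300 mm high. z up; the camera head is at x = 120 to 200 mm and looks along -x.
- lens (a point): Centre of the lens glass (black barrel of 44 mm diameter, in front of a white head 60 x 60 mm). Same axes as the stand: the lens looks along -x, level. Its height is set anew each time, 150 to 210 mm above the bench, and is held firmly.
- focus (a point): Where the comb's middle belongs: on the lens axis, 120 mm in front of the glass (the lens's -x), above the disc. Axes as the stand's; the comb's broad face is to be square to x.
- bottle: Closed round glass bottle with a blue cap, 80 mm diameter, 170 mm high, loose; origin under its centre.
- beaker: Open glass beaker, 68 mm across the rim, 90 mm high, loose; origin under its centre.
- tip_box: Closed box of grey plastic with an orange top, 80 x 115 x 60 mm, loose; origin under its centre.

How it is judged:
On the way:
1. the lid rests back on its stop (value of joint lid above 1.68 rad), for 0.2 s.
At the end, for the whole second after the job is handed in: The fingers hold the long comb still, touching neither case nor stand: middle within 25 mm of the focus, broad face square to the lens within 0.15 rad, upright (teeth down) within 0.12 rad; lid back (over 1.65 rad); short comb in its slot (within 15 mm, 0.35 rad) (distance between long_comb_mid and focus below 0.025 m and angle between the x axis of long_comb and the x axis of focus, either way round below 0.15 rad and angle between long_comb's own z axis and vertical below 0.12 rad and height (world z) of long_comb_mid above 0.12 m and linear speed of long_comb below 0.03 m/s and angular speed of long_comb below 0.3 rad/s and contact force between the fingers and long_comb above 1 N and contact force between long_comb and case below 0.1 N and contact force between long_comb and stand below 0.1 N and value of joint lid above 1.65 rad and distance of short_comb from where it was at the start of the episode below 0.015 m and angle between short_comb's own z axis and vertical below 0.35 rad); the arm keeps its last pose, push and grip.
It fails at once if the short comb is taken out of its slot (distance of short_comb from where it was at the start of the episode above 0.02 m).
It fails at once if the camera stand is struck or pushed (over 4 N) (contact force between any of the arm, the fingers, long_comb and stand above 4 N).
It fails at once if the bottle, beaker or tip box is shifted over 20 mm or tipped (distance of any of bottle, beaker, tip_box from where it was at the start of the episode above 0.02 m or angle between any of bottle, beaker, tip_box's own z axis and vertical above 0.3 rad).
It also fails if it takes over 58 s, if anything falls off the work surface, if the arm or the gripper's body presses on something with over 40 N, if the wrist force passes 120 N, or if a joint passes its speed limit or range.

## Robot

A 7-joint arm with a two-finger parallel gripper is mounted at the origin on the work surface. World frame = base frame: x ahead of the robot, y to its left, z up, the work surface at z = 0. Lengths are in m, angles in rad, forces in N, time in s.
With the tool pointing down it reaches from about 0.4 to 0.85 m from the base axis. Payload 4.5 kg.
Tool frame: the origin (TCP) lies where the fingers leave the gripper's body, on its centre line; the fingertips stand 64 mm ahead of it and the grasp point (between the pads) lies 45 mm ahead of it; z points along the fingers, y is the line along which they close (so a half turn about z gives the same grasp; the last joint's range is limited). The gripper opens to 88 mm and grips with 3 to 60 N. Pads are 18 mm wide; open, the fingers measure 123 mm over their backs; the gripper's body (75 mm by 187 mm) begins 45 mm behind the grasp point.
Start: joints at [1.256, 0.689, -0.195, 1.565, 0.157, 0.902, -0.215], TCP at [0.214, -0.587, 0.303] pointing down, gripper open.
Joint ranges: [-3.01, 3.01], [-0.46, 2.08], [-1.47, 1.51], [0.13, 2.56], [-1, 4.14], [0.04, 2.09], [-2.66, 2.66]. Speed limits (rad/s): [2.57, 2.57, 3.14, 3.14, 3.14, 3.14, 3.14].

## Interface

Orientations are given as a unit quaternion [x, y, z, w].
In Python, from plant import r gives the robot as it stands.
- The arm moves only by the tool play_rows, never from a script. Its arguments are lists of equal length, an entry for each row: "translation": the shift along the tool's x, y, z in m, a list of three; "delta_rot": the turn, a rotation vector about the tool's x, y, z in degrees, a list of three; "grip": the opening, from -1 (shut) to 1 (fully open). In form: {"translation": [[x, y, z], ...], "delta_rot": [[rx, ry, rz], ...], "grip": [grip, ...]}. A call has 1 to 20 rows; each row shifts and turns the commanded pose from where the row before left it, along the tool's axes as they then stand; what a row does not reach is not made up. A row lasts 1/8 s, in which the tool goes at most 62.5 mm and 10.7 degrees, less where a joint would pass 70% of its speed; a pose out of reach is approached as far as the arm can. A call with a gripper value outside its range is refused whole. The fingers move at their own pace and stop on an object; "squeeze" is the grip in N (left out, the last holds). Time passes only in rows, so rows that do not move let the fingers close. It gives the time, the measured TCP pose, the force, the opening and the grip force at its end, in the units of the state.
- r.get_state(): the state, without advancing time (a new reading comes with each control period).
- r.snapshot(name): name is "scene" or "top"; returns the picture (400x640x3 uint8, blue, green, red); there is no depth.
- r.get_calibration(name): a dict with "intrinsics" (3x3 intrinsics, pixels), "eye" and "rotation" of the camera in the world. Camera axes: x right, y up, looking along -z (the intrinsics and any distortion apply to the point x, -y, -z); pixel columns grow to the right and rows downward; lengths in m; the calibration is good to about 2 mm. A picture is of the moment at which its call begins. get_calibration takes no time and is no camera call.
- r.finish_job(): hands the job in; it is judged then, once.
Trained networks look in the newest picture that a camera, given by its name, has taken for a name from the list of things; names that differ only in an ending like _2 or _b are one class to them, and where a whole thing is asked for, a point or a joint stands for the part that bears it (a point fixed in the world has none). Each returns a list of dicts, best first, with "confidence" (0 to 1); they miss things now and then, are a little off and sometimes report something else, mostly with a low value. They report only what shows in the picture. A call takes as long as a camera call.
- r.look_for(camera, target): "point" ([x, y, z] in m, in world coordinates, good to about 4 mm: the middle of the surface that is visible of it).
- r.silhouettes(camera, target): "pixels" (400x640 bool, what is visible of it).
The state is a dict: "clock": time; "q": joint angles; "qd": joint speeds; "joint_torque": joint torques, N m; "tool_pos": TCP position; "eef_rot": TCP orientation; "contact_force": force on the tool from outside, world axes, zero at the start; "moment": the same for the moment, N m; "opening": opening from 0.0 (shut) to 1.0 (fully open); "finger_force": force on a finger pad.
Only numpy, scipy, OpenCV 4.12 (cv2) and the standard library are available. Lean on these libraries where they do the work, as an engineer would, in place of code of your own. Each camera call takes 0.05 s, during which the arm holds its last target. There are 200 camera calls.

## Working session

There is one attempt and no reset: what is moved stays moved. The work goes in short steps, Python scripts to look and compute and a tool call to move; the robot and the scene stay as the last step left them, time stands still between calls to the robot, and variables do not carry over. Pictures are saved under pics/ and viewed, at most 10 in all, crops included, and the job is handed in when it is done.

Besides the shell and the picture viewer there is one more tool, called after "Call:" as name(argument=value, ...) on one line, values as JSON. play_rows: Moves the arm, as the interface text tells. Its arguments: {"type":"object","properties":{"translation":{"type":"array","items":{"type":"array","items":{"type":"number"}}},"delta_rot":{"type":"array","items":{"type":"array","items":{"type":"number"}}},"grip":{"type":"array","items":{"type":"number"}},"squeeze":{"type":"number"}},"required":["translation","delta_rot","grip"]}

```bash
mkdir -p pics; ls; python3 - <<'E'
from plant import r
import cv2,numpy as np
s=r.get_state();print({k:np.round(v,3).tolist() for k,v in s.items()})
for c in("scene","top"):
    im=r.snapshot(c);cv2.imwrite(f"pics/{c}0.png",im)
    k=r.get_calibration(c);print(c,{a:np.round(b,4).tolist() for a,b in k.items()})
    for t in("case","lid","lid_handle","lid_hinge","long_comb","long_comb_mid","short_comb","stand","lens","focus","bottle","beaker","tip_box"):
        try:print(t,[(np.round(d["point"],3).tolist(),round(d["confidence"],2)) for d in r.look_for(c,t)[:3]])
        except Exception as e:print(t,e)
E
```

```text
pics
{'clock': 0.0, 'q': [1.256, 0.69, -0.194, 1.566, 0.157, 0.903, -0.215], 'qd': [-0.001, 0.001, -0.001, -0.0, 0.002, -0.0, -0.002], 'joint_torque': [-0.0, -52.757, -1.267, -15.343, -0.053, 0.006, 0.0], 'tool_pos': [0.213, -0.587, 0.302], 'eef_rot': [0.985, 0.174, -0.0, -0.001], 'contact_force': [-0.043, -0.299, 0.748], 'moment': [0.001, 0.044, 0.012], 'finger_force': 0.0, 'opening': 1.0}
scene {'intrinsics': [[448.3738, 0.0, 317.4903], [0.0, 448.3738, 196.008], [0.0, 0.0, 1.0]], 'eye': [1.3449, -0.7652, 0.9779], 'rotation': [0.3947, 0.1601, 0.3469, 0.8356]}
case [([0.526, -0.195, 0.084], 0.79)]
lid []
lid_handle [([0.501, -0.183, 0.083], 0.77), ([0.529, -0.197, 0.085], 0.56)]
lid_hinge [([0.504, -0.182, 0.083], 0.68)]
long_comb [([0.504, -0.186, 0.078], 0.72)]
long_comb_mid []
short_comb []
stand [([0.441, 0.282, 0.01], 0.93)]
lens [([0.445, 0.294, 0.216], 0.74), ([0.445, 0.281, 0.011], 0.58)]
focus [([0.444, 0.293, 0.213], 0.79)]
bottle [([0.791, 0.029, 0.096], 0.69)]
beaker [([0.656, -0.443, 0.057], 0.87)]
tip_box [([0.446, -0.417, 0.058], 0.88)]
top {'intrinsics': [[450.0977, 0.0, 327.1436], [0.0, 450.0977, 203.4768], [0.0, 0.0, 1.0]], 'eye': [0.5188, -0.0541, 1.3063], 'rotation': [0.0303, -0.0209, -0.6976, 0.7155]}
case [([0.503, -0.176, 0.08], 0.63)]
lid [([0.499, -0.18, 0.082], 0.73)]
lid_handle [([0.508, -0.178, 0.08], 0.69)]
lid_hinge [([0.502, -0.175, 0.086], 0.86)]
long_comb [([0.501, -0.18, 0.083], 0.66)]
long_comb_mid []
short_comb []
stand [([0.444, 0.268, 0.007], 0.77), ([0.426, -0.399, 0.063], 0.43)]
lens [([0.431, 0.304, 0.224], 0.91)]
focus [([0.43, 0.298, 0.227], 0.93)]
bottle [([0.764, 0.048, 0.118], 0.94), ([0.425, -0.403, 0.064], 0.42)]
beaker [([0.656, -0.451, 0.048], 0.94)]
tip_box [([0.423, -0.4, 0.061], 0.6)]
```

View pics/scene0.png

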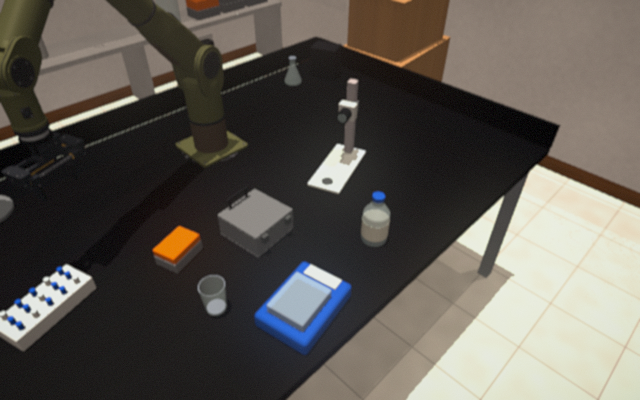

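View pics/top0.png

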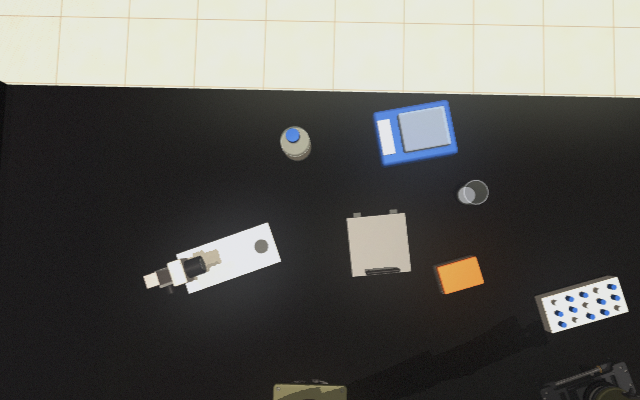

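The scene view shows the closed grey case (255,222) with its handle on the robot's side and its hinge away from it. The stand plate is at (337,168) with its disc at (327,181), and the bottle is at (376,220). In the top view the lid is the quad at (347–410, 213–276), its handle is at (382,270), the disc at (261,246) and the lens barrel at (197,265).

```bash
cat > h.py <<'E'
from plant import r
import cv2,numpy as np
from scipy.spatial.transform import Rotation as R
C={c:r.get_calibration(c) for c in("scene","top")}
def ray(c,px):
    k=C[c];u=np.linalg.inv(np.array(k["intrinsics"]))@[px[0],px[1],1]
    d=R.from_quat(k["rotation"]).as_matrix()@(u*[1,-1,-1]);return np.array(k["eye"]),d/np.linalg.norm(d)
def at(c,px,z):
    e,d=ray(c,px);return e+d*(z-e[2])/d[2]
def tri(a,b):
    # a: pixel in scene, b: pixel in top
    e1,d1=ray("scene",a);e2,d2=ray("top",b)
    t=np.linalg.lstsq(np.c_[d1,-d2],e2-e1,rcond=None)[0]
    p,q=e1+t[0]*d1,e2+t[1]*d2;return (p+q)/2,np.linalg.norm(p-q)
def proj(c,p):
    k=C[c];x=R.from_quat(k["rotation"]).as_matrix().T@(np.array(p)-k["eye"])*[1,-1,-1]
    u=np.array(k["intrinsics"])@x;return u[:2]/u[2]
E
python3 - <<'E'
from h import *
im={c:r.snapshot(c) for c in C}
for c in C:
  for t in("lid","case","lid_handle","lens","stand","long_comb"):
    for d in r.silhouettes(c,t)[:2]:
        m=d["pixels"];ys,xs=np.nonzero(m)
        print(c,t,round(d["confidence"],2),m.sum(),np.round([xs.mean(),ys.mean(),xs.min(),xs.max(),ys.min(),ys.max()],1).tolist(),np.round(cv2.boxPoints(cv2.minAreaRect(np.c_[xs,ys].astype(np.float32))),1).tolist())
# disc
g=cv2.cvtColor(im["top"],cv2.COLOR_BGR2GRAY)
m=(g[232:260,249:273]<150).astype(np.uint8);n,l,s,ce=cv2.connectedComponentsWithStats(m)
print("disc top",[(x[4],(y+[249,232]).round(1).tolist()) for x,y in zip(s,ce)])
g2=cv2.cvtColor(im["scene"],cv2.COLOR_BGR2GRAY)
m=(g2[174:189,318:338]<150).astype(np.uint8);n,l,s,ce=cv2.connectedComponentsWithStats(m)
print("disc scene",[(x[4],(y+[318,174]).round(1).tolist()) for x,y in zip(s,ce)])
a=cv2.resize(im["top"][200:300,340:420],None,fx=5,fy=5,interpolation=2)
b=cv2.resize(im["top"][220:300,140:240],None,fx=4,fy=4,interpolation=2)
d=cv2.resize(im["scene"][70:200,290:380],None,fx=4,fy=4,interpolation=2)
cv=np.zeros((600,800,3),np.uint8);cv[:500,:400]=a;cv[:520,400:760]=d;cv2.imwrite("pics/crop1.png",cv)
e=cv2.resize(im["scene"][180:260,210:300],None,fx=4,fy=4,interpolation=2)
cv=np.zeros((320,760,3),np.uint8);cv[:,:400]=b;cv[:,400:760]=e;cv2.imwrite("pics/crop2.png",cv)
E
```

```text
scene lid 0.92 2110 [253.2, 212.5, 219.0, 291.0, 186.0, 238.0] [[216.5, 218.60000610351562], [237.1999969482422, 179.8000030517578], [292.0, 209.10000610351562], [271.29998779296875, 247.89999389648438]]
scene case 0.73 3406 [254.8, 221.4, 218.0, 292.0, 186.0, 257.0] [[209.0, 230.10000610351562], [237.8000030517578, 179.10000610351562], [300.29998779296875, 214.1999969482422], [271.6000061035156, 265.29998779296875]]
scene lid_handle 0.83 2044 [253.3, 212.3, 219.0, 290.0, 186.0, 238.0] [[216.89999389648438, 216.5], [238.6999969482422, 178.8000030517578], [290.70001220703125, 208.89999389648438], [268.79998779296875, 246.60000610351562]]
scene lens 0.57 431 [347.0, 111.6, 336.0, 358.0, 100.0, 123.0] [[335.3999938964844, 122.5999984741211], [337.20001220703125, 99.5], [358.5, 101.0999984741211], [356.79998779296875, 124.19999694824219]]
scene stand 0.94 2488 [341.2, 147.9, 308.0, 365.0, 79.0, 193.0] [[307.1000061035156, 185.3000030517578], [349.0, 76.69999694824219], [388.20001220703125, 91.80000305175781], [346.29998779296875, 200.39999389648438]]
scene long_comb 0.38 1201 [375.3, 222
[... 955 characters left out ...]
000061035156], [352.1000061035156, 277.0]]
top lens 0.92 885 [184.0, 271.7, 161.0, 206.0, 256.0, 292.0] [[152.89999389648438, 272.79998779296875], [195.3000030517578, 247.0], [209.10000610351562, 269.6000061035156], [166.8000030517578, 295.3999938964844]]
top stand 0.96 4740 [218.5, 260.9, 145.0, 280.0, 223.0, 293.0] [[140.10000610351562, 266.79998779296875], [267.70001220703125, 221.3000030517578], [281.79998779296875, 260.70001220703125], [154.1999969482422, 306.29998779296875]]
disc top [(np.int32(530), [260.4, 245.5]), (np.int32(3), [272.0, 233.0]), (np.int32(139), [260.8, 245.9])]
disc scene [(np.int32(247), [327.8, 181.0]), (np.int32(49), [326.7, 180.6]), (np.int32(4), [319.5, 188.0])]
```

View pics/crop1.png

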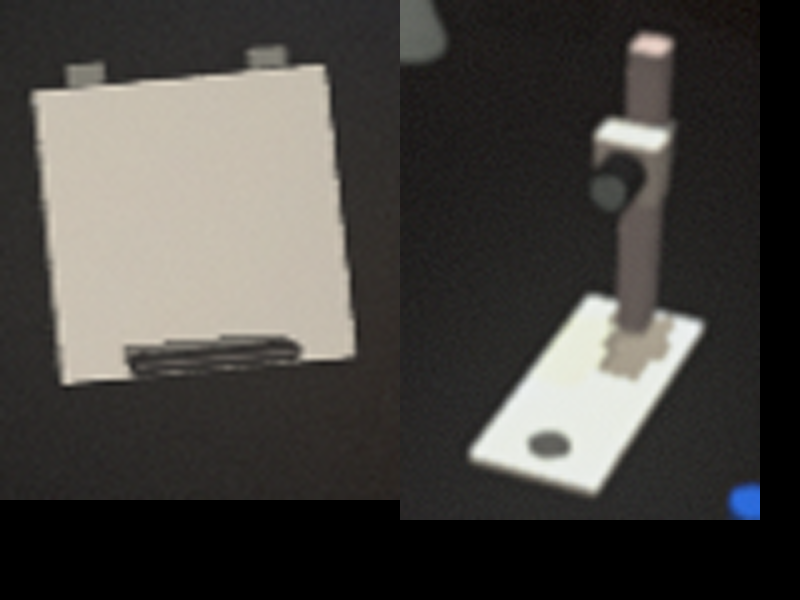

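View pics/crop2.png

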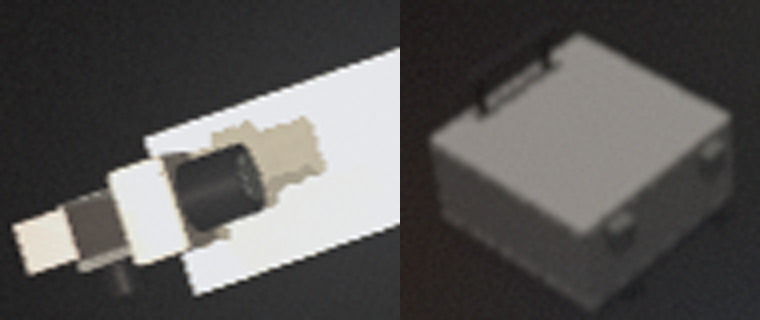

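```bash
python3 - <<'E'
from h import *
np.set_printoptions(precision=4,suppress=True)
T=np.array([[346.4,218.4],[405,213.2],[411,271.2],[352.6,276.8]])-.4   # far-left, far-right, near-right, near-left
S=np.array([[293,209.3],[255.5,238.8],[217.5,215],[255,188.5]])-.4
P=np.array([at("top",p,.0815) for p in T]);print(P)
print("tri",[tri(s,t) for s,t in zip(S,T)])
print("sides",[np.linalg.norm(P[i]-P[(i+1)%4]) for i in range(4)])
x=(P[0]+P[1]-P[2]-P[3]);y=P[0]+P[3]-P[1]-P[2]
ya=[np.arctan2(x[1],x[0]),np.arctan2(-y[0],y[1])];yaw=np.mean(ya);print("yaw",ya,yaw)
c=P.mean(0);print("case c",c, "scene c",np.mean([at("scene",p,.0815) for p in S],0))
X=np.array([np.cos(yaw),np.sin(yaw),0]);Y=np.array([-X[1],X[0],0]);o=np.array([c[0],c[1],0])
for n,l in dict(handle=(-.07,0,.1165),hR=(-.07,-.045,.1165),hL=(-.07,.045,.1165),hinge=(.08,0,.0755)).items():
    p=o+l[0]*X+l[1]*Y+[0,0,l[2]];print(n,p,"top",proj("top",p),"scene",proj("scene",p))
# stand
print("disc",at("top",[260.8,245.9],.01),at("scene",[326.8,180.7],.01),tri([326.8,180.7],[260.8,245.9]))
L,e=tri([341.9,117.6],[202.4,262.7]);print("lens",L,e)
# plate far edge corners, top view near disc & others
g=cv2.cvtColor(r.snapshot("top"),cv2.COLOR_BGR2GRAY)
m=((g>150)).astype(np.uint8);m[:215]=0;m[300:]=0;m[:,300:]=0;m[:,:175]=0
cs=max(cv2.findContours(m,0,1)[0],key=cv2.contourArea);b=cv2.boxPoints(cv2.minAreaRect(cs));print(b)
Q=np.array([at("top",p,.01) for p in b]);print(Q,[np.linalg.norm(Q[i]-Q[(i+1)%4]) for i in range(4)])
for i in range(4):
    v=Q[(i+1)%4]-Q[i];print(np.arctan2(v[1],v[0]))
d=at("top",[260.8,245.9],.01);print("lens-disc",L-d,np.arctan2(*(L-d)[[1,0]]))
E
```

```text
[[ 0.5691 -0.089   0.0815]
 [ 0.5872 -0.2479  0.0815]
 [ 0.4312 -0.2661  0.0815]
 [ 0.4121 -0.1093  0.0815]]
tri [(array([ 0.5698, -0.0885,  0.0778]), np.float64(0.001761069738809462)), (array([ 0.5877, -0.2484,  0.0767]), np.float64(0.0008189363514775897)), (array([ 0.4311, -0.2665,  0.0785]), np.float64(0.0003406448194366551)), (array([ 0.4125, -0.1087,  0.0809]), np.float64(0.0015488354855526067))]
sides [np.float64(0.1599132941239992), np.float64(0.15703406246788595), np.float64(0.15797468969742262), np.float64(0.1582805783304442)]
yaw [np.float64(0.12235393687665123), np.float64(0.11769744931556703)] 0.12002569309610914
case c [ 0.4999 -0.1781  0.0815] scene c [ 0.5034 -0.1795  0.0815]
handle [ 0.4304 -0.1865  0.1165] top [382.4151 271.3302] scene [237.0425 192.7604]
hR [ 0.4358 -0.2312  0.1165] top [399.5409 269.7152] scene [226.0676 200.238 ]
hL [ 0.425  -0.1418  0.1165] top [365.2964 272.9445] scene [247.5841 185.5781]
hinge [ 0.5793 -0.1685  0.0755] top [375.1048 215.0687] scene [274.45   223.6616]
disc [0.4856 0.1517 0.01  ] [0.4856 0.1516 0.01  ] (array([0.4856, 0.1517, 0.0099]), np.float64(8.739474923921617e-05))
lens [0.4459 0.2625 0.2025] 0.0003473707931950231
[[165.3446 257.6431]
 [267.3969 221.6246]
 [281.2062 260.7508]
 [179.1539 296.7692]]
[[0.4449 0.4254 0.01  ]
 [0.5558 0.1352 0.01  ]
 [0.4448 0.0916 0.01  ]
 [0.3349 0.3801 0.01  ]] [np.float64(0.3106858939226316), np.float64(0.11924766747821341), np.float64(0.3086321865195436), np.float64(0.11892878701361123)]
-1.2056447692315388
-2.7674047256722063
1.9347968518022973
0.3914851754096061
lens-disc [-0.0398  0.1108  0.1925] 1.9155305274334231
```

Call:
play_rows(translation=[[0,0,0],[0,0,0],[0,0,0],[0,0,0],[0,0,0],[0,0,0],[0,0,0],[0,0,0],[0.031,0.022,0],[0.031,0.022,0],[0.031,0.022,0],[0.031,0.022,0],[0.031,0.022,0],[0.031,0.022,0],[0.031,0.022,0],[0.031,0.022,0],[0.031,0.022,0],[0.031,0.022,0],[0.031,0.022,0],[0.031,0.022,0]], delta_rot=[[0,0,-9.6],[0,0,-9.6],[0,0,-9.6],[0,0,-9.6],[0,0,-9.6],[0,0,-9.6],[0,0,-9.6],[0,0,-9.6],[0,0,0],[0,0,0],[0,0,0],[0,0,0],[0,0,0],[0,0,0],[0,0,0],[0,0,0],[0,0,0],[0,0,0],[0,0,0],[0,0,0]], grip=[1,1,1,1,1,1,1,1,1,1,1,1,1,1,1,1,1,1,1,1], squeeze=20)

```text
clock: 4.65
tool_pos: [0.4325, -0.1858, 0.3029]
eef_rot: [0.664, 0.748, 0.0, 0.0]
contact_force: [0.1, -0.1, 0.4]
opening: 1.001
finger_force: 0.0
```

```bash
cat >> h.py <<'E'
yaw=.12;O=np.array([.5005,-.1783,0])   # case
CX=np.array([np.cos(yaw),np.sin(yaw),0]);CY=np.array([-CX[1],CX[0],0])
def loc(p): d=np.array(p)-O;return np.array([d@CX,d@CY,d[2]])
def wld(l): return O+l[0]*CX+l[1]*CY+np.array([0,0,l[2]])
def go(p,q=None):
    "tool-frame shift and rotvec(deg) to target TCP pose"
    s=r.get_state();M=R.from_quat(s["eef_rot"]);t=M.inv().apply(np.array(p)-s["tool_pos"])
    rv=(M.inv()*q).as_rotvec(degrees=True) if q is not None else 0
    return np.round(t,4),np.round(rv,2)
def down(a):  # tool y at world angle a, tool z down
    y=np.array([np.cos(a),np.sin(a),0]);z=np.array([0,0,-1.]);return R.from_matrix(np.c_[np.cross(y,z),y,z])
E
python3 - <<'E'
from h import *
s=r.get_state();print(s["clock"],np.round(s["tool_pos"],4),np.round(s["q"],2))
print(go(wld([-.07,0,.1165+.045]),down(yaw)))
E
```

```text
4.65 [ 0.4325 -0.1858  0.3029] [ 0.67  0.53 -0.55  2.    0.42  0.72 -0.02]
(array([-0.0006, -0.0017,  0.1414]), array([ 0.03,  0.03, -0.1 ]))
```

Call:
play_rows(translation=[[-0.0006,-0.0017,0.02],[0,0,0.025],[0,0,0.025],[0,0,0.025],[0,0,0.02],[0,0,0.015],[0,0,0.011],[0,0,0],[0,0,0],[0,0,0],[0,0,0],[0,0,0],[0,0,0]], delta_rot=[[0,0,0],[0,0,0],[0,0,0],[0,0,0],[0,0,0],[0,0,0],[0,0,0],[0,0,0],[0,0,0],[0,0,0],[0,0,0],[0,0,0],[0,0,0]], grip=[1,1,1,1,1,1,1,1,-1,-1,-1,-1,-1], squeeze=15)

```text
clock: 6.28
tool_pos: [0.4302, -0.1876, 0.1618]
eef_rot: [0.664, 0.748, 0.0, 0.0]
contact_force: [-0.3, -0.2, 1.2]
opening: 0.455
finger_force: 0.0
```

Call:
play_rows(translation=[[0,0,0],[0,0,0],[0,0,0],[0,0,0],[0,0,0]], delta_rot=[[0,0,0],[0,0,0],[0,0,0],[0,0,0],[0,0,0]], grip=[-1,-1,-1,-1,-1])

```text
clock: 6.9
tool_pos: [0.4313, -0.1874, 0.1618]
eef_rot: [0.664, 0.748, 0.001, 0.001]
contact_force: [3.5, 0.2, -2.4]
opening: 0.113
finger_force: 14.9
```

```bash
python3 - <<'E'
from h import *
s=r.get_state();print(s["opening"]*88,s["finger_force"],s["contact_force"])
g0=loc(s["tool_pos"])-[0,0,.045];print("grasp",g0)
h=np.array([.08,0,.0755]);rr=g0-h;a0=np.arctan2(rr[2],-rr[0]);L=np.hypot(rr[0],rr[2]);print(L,a0)
# path in tool frame: tool y = case x, tool z = down
N=18;th=np.linspace(0,1.70,N+1)
p=np.c_[-L*np.cos(a0+th),L*np.sin(a0+th)];d=np.diff(p,axis=0)
print([[0,round(x,4),round(-z,4)] for x,z in d])
E
```

```text
9.93562894177585 14.942204654216766 [ 3.46379545  0.19738066 -2.39863872]
grasp [-0.06978718 -0.00079549  0.11682809]
0.15538407006137397 0.26921395157411815
[[0, np.float64(0.0046), np.float64(-0.0139)], [0, np.float64(0.0059), np.float64(-0.0134)], [0, np.float64(0.0071), np.float64(-0.0128)], [0, np.float64(0.0083), np.float64(-0.0121)], [0, np.float64(0.0094), np.float64(-0.0113)], [0, np.float64(0.0104), np.float64(-0.0103)], [0, np.float64(0.0113), np.float64(-0.0093)], [0, np.float64(0.0122), np.float64(-0.0082)], [0, np.float64(0.0129), np.float64(-0.007)], [0, np.float64(0.0135), np.float64(-0.0058)], [0, np.float64(0.014), np.float64(-0.0045)], [0, np.float64(0.0143), np.float64(-0.0031)], [0, np.float64(0.0146), np.float64(-0.0018)], [0, np.float64(0.0147), np.float64(-0.0004)], [0, np.float64(0.0146), np.float64(0.001)], [0, np.float64(0.0145), np.float64(0.0024)], [0, np.float64(0.0142), np.float64(0.0037)], [0, np.float64(0.0138), np.float64(0.005)]]
```

Call:
play_rows(translation=[[0,0.0046,-0.0139],[0,0.0059,-0.0134],[0,0.0071,-0.0128],[0,0.0083,-0.0121],[0,0.0094,-0.0113],[0,0.0104,-0.0103],[0,0.0113,-0.0093],[0,0.0122,-0.0082],[0,0.0129,-0.007]], delta_rot=[[0,0,0],[0,0,0],[0,0,0],[0,0,0],[0,0,0],[0,0,0],[0,0,0],[0,0,0],[0,0,0]], grip=[-1,-1,-1,-1,-1,-1,-1,-1,-1])

```text
clock: 8.02
tool_pos: [0.5121, -0.1778, 0.2585]
eef_rot: [0.664, 0.748, 0.0, -0.001]
contact_force: [7.2, -0.4, -17.5]
opening: 0.108
finger_force: 16.2
```

Call:
play_rows(translation=[[0,0.0145,-0.0038],[0,0.014,-0.004],[0,0.0143,-0.0031],[0,0.0146,-0.0018],[0,0.0147,-0.0004],[0,0.0146,0.001],[0,0.0145,0.0024],[0,0.0142,0.0037],[0,0.0138,0.005],[0,0,0]], delta_rot=[[0,0,0],[0,0,0],[0,0,0],[0,0,0],[0,0,0],[0,0,0],[0,0,0],[0,0,0],[0,0,0],[0,0,0]], grip=[-1,-1,-1,-1,-1,-1,-1,-1,-1,-1])

```text
clock: 9.28
tool_pos: [0.6382, -0.1626, 0.2589]
eef_rot: [0.664, 0.748, -0.002, -0.002]
contact_force: [-3.0, 0.4, -4.2]
opening: 0.09
finger_force: 15.2
```

```bash
python3 - <<'E'
from h import *
s=r.get_state();g=loc(s["tool_pos"])-[0,0,.045];rr=g-[.08,0,.0755];print(g,np.hypot(rr[0],rr[2]),np.arctan2(rr[2],-rr[0])-.269,s["contact_force"])
cv2.imwrite("pics/s1.png",cv2.resize(r.snapshot("scene")[100:300,160:420],None,fx=2.5,fy=2.5))
E
```

```text
[ 0.13857135 -0.00087013  0.21392925] 0.1503105452958295 1.70206838801258 [-2.98418193  0.36313888 -4.24500791]
```

View pics/s1.png

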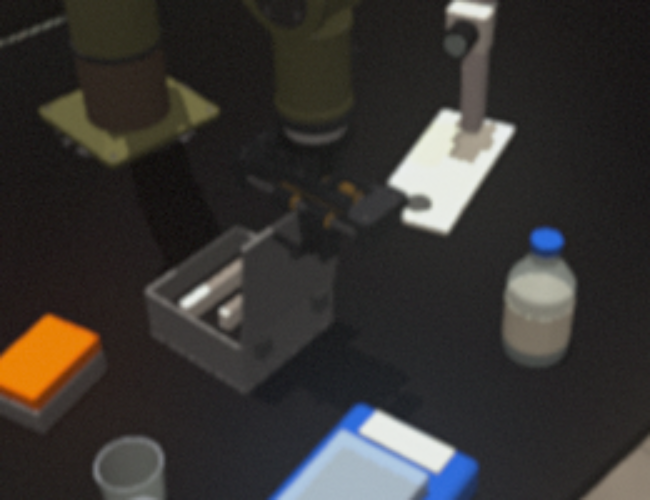

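The picture shows the lid past upright, still in the pinch at about (310,215). Both combs can be seen in the case, at (210,285) and (232,308). I'll push it slightly further, open the fingers a little and withdraw upward.

Call:
play_rows(translation=[[0,0.005,0.002],[0,0.003,0.001],[0,0,0],[0,0,0],[0,0,0],[0,0,0],[0,0,-0.01],[0,0,-0.02],[0,0,-0.03],[0,0,-0.04],[0,0,0]], delta_rot=[[0,0,0],[0,0,0],[0,0,0],[0,0,0],[0,0,0],[0,0,0],[0,0,0],[0,0,0],[0,0,0],[0,0,0],[0,0,0]], grip=[-1,-1,-0.43,-0.43,-0.43,-0.43,-0.43,-0.43,-0.43,-0.43,-0.43])

```text
clock: 10.7
tool_pos: [0.6497, -0.1613, 0.3625]
eef_rot: [0.664, 0.748, 0.002, 0.003]
contact_force: [-0.4, -0.1, -0.7]
opening: 0.288
finger_force: 0.0
```

```bash
python3 - <<'E'
from h import *
a=r.snapshot("scene");b=r.snapshot("top")
for c in C:
  for t in("long_comb","short_comb"):
    print(c,t,[(np.round(loc(d["point"]),3).tolist(),round(d["confidence"],2)) for d in r.look_for(c,t)[:3]])
    for d in r.silhouettes(c,t)[:2]:
        ys,xs=np.nonzero(d["pixels"]);print("  sil",round(d["confidence"],2),len(xs),cv2.boxPoints(cv2.minAreaRect(np.c_[xs,ys].astype(np.float32))).round(1).tolist())
cv=np.zeros((560,800,3),np.uint8)
cv[:560,:400]=cv2.resize(b[190:302,335:415],None,fx=5,fy=5,interpolation=2)
cv[:400,400:800]=cv2.resize(a[165:265,210:310],None,fx=4,fy=4,interpolation=2)
cv2.imwrite("pics/s2.png",cv)
E
```

```text
scene long_comb [([-0.029, -0.01, 0.059], 0.54), ([0.101, -0.017, 0.172], 0.34)]
  sil 0.5 237 [[231.8000030517578, 221.39999389648438], [256.8999938964844, 202.60000610351562], [261.79998779296875, 209.10000610351562], [236.6999969482422, 228.0]]
scene short_comb [([0.02, -0.028, 0.058], 0.65)]
  sil 0.62 93 [[246.0, 227.0], [255.0, 218.0], [260.5, 223.5], [251.5, 232.5]]
top long_comb [([-0.033, 0.006, 0.062], 0.78), ([-0.014, 0.484, 0.225], 0.26)]
  sil 0.62 147 [[358.79998779296875, 256.29998779296875], [392.79998779296875, 253.1999969482422], [393.29998779296875, 257.8999938964844], [359.20001220703125, 261.0]]
  sil 0.39 596 [[458.0, 180.0], [488.0, 180.0], [488.0, 204.0], [458.0, 204.0]]
top short_comb []
  sil 0.65 185 [[363.6000061035156, 237.1999969482422], [390.8999938964844, 235.1999969482422], [391.3999938964844, 242.5], [364.1000061035156, 244.39999389648438]]
```

View pics/s2.png

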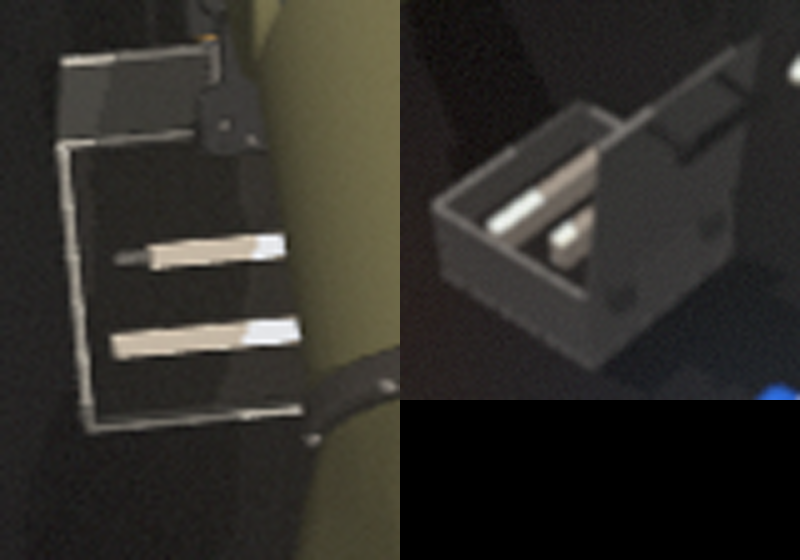

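The top view shows the long comb, the left one ending at (112,345), in the front slot. The short comb is in the rear slot at (150..285,250), and the lid is back. So a vertical grasp will work.

```bash
python3 - <<'E'
from h import *
np.set_printoptions(precision=4,suppress=True)
f=lambda x,y:(335+x/5-.4,190+y/5-.4)
g=lambda x,y:(210+(x-400)/4-.4,165+y/4-.4)
for n,p in dict(L_top=(112,334),L_bot=(114,357),R_top=(298,317),R_bot=(300,341)).items(): print(n,loc(at("top",f(*p),.063)))
for n,p in dict(Sa=(486,222),Sb=(500,236)).items(): print(n,loc(at("scene",g(*p),.063)))
# height: bar's centreline, scene end vs top-view centreline plane
cl=[at("top",f(113,345.5),0),at("top",f(299,329),0)]
e=np.array(C["top"]["eye"]);n=np.cross(cl[0]-e,cl[1]-e)
o,d=ray("scene",g(493,229));t=((e-o)@n)/(d@n);print("two-view bar end",loc(o+t*d))
# lid tip corners in top view
print("lid top edge z=.23:",loc(at("top",f(62,60),.233)))
s=r.get_state();print(s["clock"],loc(s["tool_pos"]))
E
```

```text
L_top [-0.0283  0.06    0.063 ]
L_bot [-0.0409  0.0601  0.063 ]
R_top [-0.0286 -0.0424  0.063 ]
R_bot [-0.0417 -0.0421  0.063 ]
Sa [-0.0425 -0.0595  0.063 ]
Sb [-0.0231 -0.0637  0.063 ]
two-view bar end [-0.0355 -0.0595  0.0599]
lid top edge z=.23: [0.1119 0.0793 0.233 ]
11.2 [ 0.1483 -0.0011  0.3574]
```

Call:
play_rows(translation=[[0,-0.02,0],[0,-0.03,0],[0,-0.035,0],[0,-0.035,0],[0,-0.035,0],[0,-0.028,0],[0,0,0.02],[0,0,0.03],[0,0,0.03],[0,0,0.03],[0,0,0.03],[0,0,0.03],[0,0,0]], delta_rot=[[0,0,0],[0,0,0],[0,0,0],[0,0,0],[0,0,0],[0,0,0],[0,0,0],[0,0,0],[0,0,0],[0,0,0],[0,0,0],[0,0,0],[0,0,0]], grip=[-0.23,-0.23,-0.23,-0.23,-0.23,-0.23,-0.23,-0.23,-0.23,-0.23,-0.23,-0.23,-0.23])

```text
clock: 12.82
tool_pos: [0.4654, -0.183, 0.1866]
eef_rot: [0.664, 0.748, -0.001, -0.002]
contact_force: [-0.3, 0.7, 0.7]
opening: 0.384
finger_force: 0.0
```

```bash
python3 - <<'E'
from h import *
s=r.get_state();print(loc(s["tool_pos"]),s["opening"],s["contact_force"]);print(go(wld([-.035,0,.104]),down(yaw)))
E
```

```text
[-0.03543336 -0.00041468  0.18659792] 0.38395314686133664 [-0.2665624   0.66899653  0.67618499]
(array([0.0003, 0.0007, 0.0826]), array([-0.21, -0.07, -0.05]))
```

Call:
play_rows(translation=[[0,0.0005,0.015],[0,0,0.02],[0,0,0.02],[0,0,0.015],[0,0,0.008],[0,0,0.004],[0,0,0],[0,0,0],[0,0,0],[0,0,0],[0,0,0],[0,0,0]], delta_rot=[[-0.2,0,0],[0,0,0],[0,0,0],[0,0,0],[0,0,0],[0,0,0],[0,0,0],[0,0,0],[0,0,0],[0,0,0],[0,0,0],[0,0,0]], grip=[-0.23,-0.23,-0.23,-0.23,-0.23,-0.23,-0.23,-1,-1,-1,-1,-1], squeeze=25)

```text
clock: 14.32
tool_pos: [0.4671, -0.1833, 0.1063]
eef_rot: [0.664, 0.748, 0.001, 0.001]
contact_force: [-0.0, 0.6, 6.4]
opening: 0.155
finger_force: 25.0
```

Call:
play_rows(translation=[[0,0,-0.005],[0,0,-0.01],[0,0,-0.02],[0,0,-0.03],[0,0,-0.03],[0,0,-0.035],[0,0,-0.035],[0,0,-0.03],[0,0,-0.01],[0,0,0]], delta_rot=[[0,0,0],[0,0,0],[0,0,0],[0,0,0],[0,0,0],[0,0,0],[0,0,0],[0,0,0],[0,0,0],[0,0,0]], grip=[-1,-1,-1,-1,-1,-1,-1,-1,-1,-1])

```text
clock: 15.58
tool_pos: [0.4661, -0.1834, 0.3111]
eef_rot: [0.664, 0.748, 0.001, 0.001]
contact_force: [-0.0, 0.3, -1.0]
opening: 0.155
finger_force: 25.0
```

```bash
python3 - <<'E'
from h import *
s=r.get_state();print(s["q"],s["opening"]);print(go([.4856,.1517,.31],down(1.935)),go([.4856,.1517,.31],down(1.935-np.pi)))
E
```

```text
[ 0.64434363  0.55919386 -0.56723133  1.91394092  0.41540975  0.78240892
 -0.03466078] 0.1552871307825382
(array([0.3305, 0.0589, 0.0012]), array([   0.13,    0.22, -104.09])) (array([0.3305, 0.0589, 0.0012]), array([ 0.2 , -0.12, 75.91]))
```

Call:
play_rows(translation=[[0,0,0],[0,0,0],[0,0,0],[0,0,0],[0,0,0],[0,0,0],[0,0,0],[0,0,0],[0.007,-0.015,0],[0.0135,-0.03,0],[0.0135,-0.03,0],[0.0135,-0.03,0],[0.0135,-0.03,0],[0.0135,-0.03,0],[0.0135,-0.03,0],[0.0135,-0.03,0],[0.0135,-0.03,0],[0.01,-0.02,0],[0,0,0],[0,0,0]], delta_rot=[[0,0,9.5],[0,0,9.5],[0,0,9.5],[0,0,9.5],[0,0,9.5],[0,0,9.5],[0,0,9.5],[0,0,9.4],[0,0,0],[0,0,0],[0,0,0],[0,0,0],[0,0,0],[0,0,0],[0,0,0],[0,0,0],[0,0,0],[0,0,0],[0,0,0],[0,0,0]], grip=[-1,-1,-1,-1,-1,-1,-1,-1,-1,-1,-1,-1,-1,-1,-1,-1,-1,-1,-1,-1])

```text
clock: 18.08
tool_pos: [0.4844, 0.1174, 0.3107]
eef_rot: [0.983, 0.182, 0.001, 0.001]
contact_force: [0.2, -1.2, -1.2]
opening: 0.159
finger_force: 25.0
```

```bash
python3 - <<'E'
from h import *
np.set_printoptions(precision=4,suppress=True)
s=r.get_state();print(s["tool_pos"],s["opening"],go([.4856,.1517,.272],down(1.935-np.pi)))
a=r.snapshot("scene");b=r.snapshot("top")
for c in C:
  for t in("long_comb","short_comb","lens"):
    print(c,t,[(np.round(d["point"],3).tolist(),round(d["confidence"],2)) for d in r.look_for(c,t)[:2]])
cv=np.zeros((500,800,3),np.uint8)
cv[:500,:500]=cv2.resize(a[70:195,270:395],None,fx=4,fy=4,interpolation=2)
cv[:300,500:800]=cv2.resize(a[170:270,210:310],None,fx=3,fy=3,interpolation=2)
cv2.imwrite("pics/s3.png",cv)
E
```

```text
[0.4844 0.1174 0.3107] 0.1589117023889143 (array([ 0.0134, -0.0317,  0.0387]), array([ 0.09, -0.09,  0.07]))
scene long_comb [([0.501, 0.118, 0.245], 0.57)]
scene short_comb [([0.608, -0.179, 0.181], 0.21)]
scene lens [([0.444, 0.3, 0.216], 0.69)]
top long_comb [([0.454, 0.103, 0.265], 0.65)]
top short_comb [([0.422, 0.313, 0.232], 0.74), ([0.515, -0.184, 0.061], 0.73)]
top lens [([0.423, 0.312, 0.228], 0.74)]
```

View pics/s3.png

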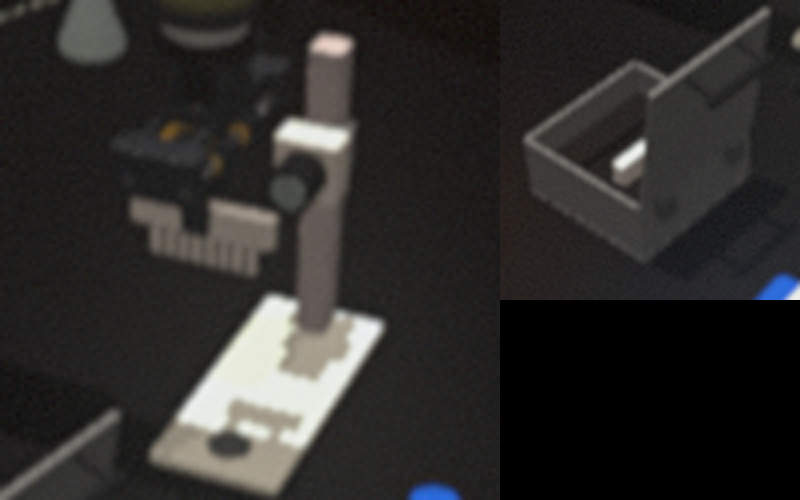

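The comb hangs teeth down at (205,235), in front of and slightly above the lens axis. The lid is still back and the short comb is in its slot at (630,160). Next I'll check its tilt by projection and work out the last move.

```bash
python3 - <<'E'
from h import *
np.set_printoptions(precision=1,suppress=True)
s=r.get_state();M=R.from_quat(s["eef_rot"])
# comb outline in tool frame: tool x = comb length; bar top 43 mm, tooth tips 97 mm beyond TCP
for n,p in dict(barLbot=(-.06,.007,.069),barRbot=(.06,.007,.069),barLtop=(-.06,.007,.043),barRtop=(.06,.007,.043),tipL=(-.052,.002,.097),tipR=(.052,.002,.097)).items():
    q=proj("scene",s["tool_pos"]+M.apply(p));print(n,(q-[270,70]+.4)*4)
E
```

```text
barLbot [132.3 217.9]
barRbot [271.5 250.5]
barLtop [131.7 189.1]
barRtop [272.6 221.3]
tipL [144.4 247.4]
tipR [263.4 275.8]
```

Call:
play_rows(translation=[[0.004,-0.01,0],[0.005,-0.012,0],[0.0044,-0.0097,0.005],[0,0,0.01],[0,0,0.01],[0,0,0.008],[0,0,0.005],[0,0,0],[0,0,0],[0,0,0],[0,0,0]], delta_rot=[[0,0,0],[0,0,0],[0,0,0],[0,0,0],[0,0,0],[0,0,0],[0,0,0],[0,0,0],[0,0,0],[0,0,0],[0,0,0]], grip=[-1,-1,-1,-1,-1,-1,-1,-1,-1,-1,-1])

```text
clock: 19.85
tool_pos: [0.4865, 0.1526, 0.2734]
eef_rot: [0.983, 0.181, 0.002, 0.0]
contact_force: [0.1, -0.8, -0.1]
opening: 0.157
finger_force: 25.0
```

```bash
python3 - <<'E'
from h import *
s=r.get_state();print(s["tool_pos"],s["opening"],s["finger_force"],s["contact_force"],go([.4856,.1517,.2725],down(1.935-np.pi)))
a=r.snapshot("scene");M=R.from_quat(s["eef_rot"])
im=cv2.resize(a[70:270,210:400],None,fx=3,fy=3,interpolation=2)
for p in((-.06,.007,.069),(.06,.007,.069),(-.052,.002,.097),(.052,.002,.097)):
    q=(proj("scene",s["tool_pos"]+M.apply(p))-[210,70]+.3)*3;cv2.circle(im,tuple(int(v) for v in q),2,(0,0,255),-1)
cv2.imwrite("pics/s4.png",im)
E
```

```text
[0.48649263 0.15264352 0.27342147] 0.15727438516656908 24.996173568069935 [ 0.08405149 -0.77498343 -0.05622822] (array([-0.0012,  0.0006,  0.0009]), array([ 0.05, -0.22,  0.01]))
```

View pics/s4.png

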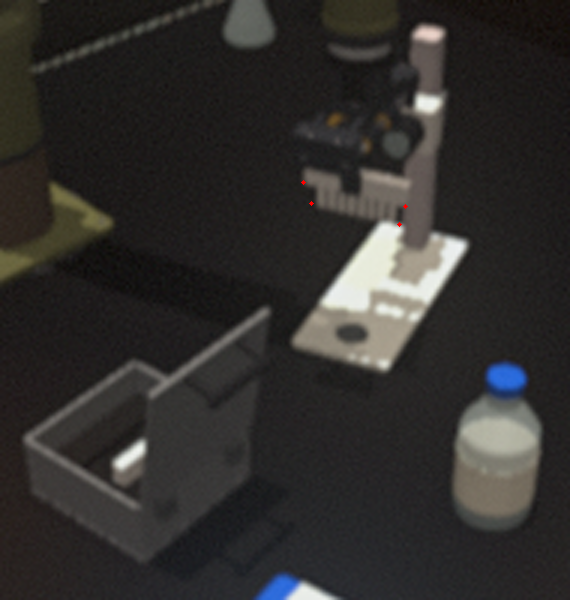

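The comb is at (358,190), on the predicted outline and above the disc at (350,333). The lid is back and the short comb is in its slot, so I'm handing in.

```bash
python3 -c "
from plant import r
print(r.finish_job())"
```

```text
the job is handed in; nothing more can be done
None
```

I handed the job in with the long comb held teeth down in front of the lens, within about 2 mm of my measured focus point; the lid was resting back and the short comb was still in its slot. The hand-in call gave no verdict.

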